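# Set the hidden push-push locks of the cash boxes

### The arm

A 7-joint arm with a two-finger parallel gripper is mounted at the origin on the work surface. World frame = base frame: x ahead of the robot, y to its left, z up, the work surface at z = 0. Lengths are in m, angles in rad, forces in N, time in s.
With the tool pointing down it reaches from about 0.4 to 0.875 m from the base axis. Payload 6.5 kg.
Tool frame: the origin (TCP) lies between the finger pads; the fingertips stand 8 mm ahead of it and the grasp point (between the pads) lies 11 mm behind it; z points along the fingers, y is the line along which they close (so a half turn about z gives the same grasp; the last joint's range is limited). The gripper opens to 85 mm and grips with 20 to 120 N. Pads are 22 mm wide; open, the fingers measure 114 mm over their backs; the gripper's body (76 mm by 85 mm) begins 54 mm behind the grasp point. The pads swing forward as they close: fully open they stand 13 mm farther back than shut.
Start: joints at [-1.266, 0.536, -0.004, 1.538, 0.003, 1.067, -0.071], TCP at [0.236, 0.606, 0.239] pointing down, gripper open.
Joint ranges: [-2.7, 2.7], [-0.37, 2.16], [-1.27, 1.26], [0.24, 2.4], [-1.31, 4.45], [0.19, 1.91], [-2.76, 2.76]. Speed limits (rad/s): [2.39, 2.39, 3.14, 3.14, 3.14, 3.14, 3.14].

### API

Orientations are given as a unit quaternion [w, x, y, z].
In Python, from rig import state, vision, finish_job gives the robot as it stands. The module is installed in compiled form; this text tells all that it offers.
- The arm moves only by the tool move_arm, never from a script. Its argument "series" is a list of rows, each a list of 3 entries, a list of its own where there are three numbers: the turn, a rotation vector about the world's x, y, z in degrees, then the shift along the world's x, y, z in mm, then the gripper's target within -1 to 1 (shut at 1, half-way at 0, fully open at -1). In form: [[[rx, ry, rz], [x, y, z], fingers], ...]. A call has 1 to 12 rows; each row is the pose to reach, as a shift and turn from the pose commanded when the call began; what a row does not reach only later rows make up. A row lasts 1/8 s, in which the tool goes at most 62.5 mm and 10.7 degrees, less where a joint would pass 70% of its speed; a pose out of reach is approached as far as the arm can. A call with a gripper value outside its range is refused whole. The fingers move at their own pace and stop on an object; "grip_force" is the grip in N (left out, the last holds). Time passes only in rows, so rows that repeat a pose let the fingers close. It gives the time, the measured TCP pose, the force, the opening and the grip force at its end, in the units of the state.
- state(): the state, without advancing time (a new reading comes with each control period).
- vision.grab_frame(name): name is "scene" or "top"; returns the picture (420x560x3 uint8, red, green, blue); there is no depth.
- vision.camera_model(name): a dict with "fx", "fy", "cx", "cy" (pixels), "R" (3x3) and "t" (3): a world point X has camera coordinates R X + t. Camera axes: x right, y down, z forward; pixel columns grow to the right and rows downward; lengths in m; the calibration is good to about 2 mm. A picture is of the moment at which its call begins. camera_model takes no time and is no camera call.
- finish_job(): hands the job in; it is judged then, once.
The state is a dict: "time_s": time; "joint_positions": joint angles; "qd": joint speeds; "joint_torque": joint torques, N m; "position": TCP position; "tool_rot": TCP orientation; "wrist_force": force on the tool from outside, world axes, zero at the start; "ft_torque": the same for the moment, N m; "grip_width": opening from 0.0 (shut) to 1.0 (fully open); "gripper_force": force on a finger pad.
Only numpy, scipy, OpenCV 4.12 (cv2) and the standard library are available. Lean on these libraries where they do the work, as an engineer would, in place of code of your own. Each camera call takes 0.05 s, during which the arm holds its last target. There are 200 camera calls.

### The job

Get the three cash boxes ready for the van: leave both red boxes locked and the green box unlocked. Their push-push locks look alike in either state, so feel each cap gently to learn its state and click those that are wrong; leave the stamp, the coin tube, the green notes and the mug where they stand.

Things in the scene. Friction and masses are not known exactly. Their poses are not given: they have to be found in the camera images.
- box_a: Red steel cash box, fixed to the desk, 154 x 124 mm (its x by y), 75 mm high; origin at the centre of its underside, z up; its front faces its own -x. On the lid, 28 mm from the centre towards the front, a 52 mm wide steel collar 14 mm high carries the black push cap of its lock; a wire handle lies flat on the rear of the lid, under 8 mm high. Must end locked.
- box_b: Another red steel cash box, fixed to the desk, 154 x 124 mm (its x by y), 75 mm high; origin at the centre of its underside, z up; its front faces its own -x. On the lid, 28 mm from the centre towards the front, a 52 mm wide steel collar 14 mm high carries the black push cap of its lock; a wire handle lies flat on the rear of the lid, under 8 mm high. Must end locked.
- box_c: Green steel cash box, fixed to the desk, 154 x 124 mm (its x by y), 75 mm high; origin at the centre of its underside, z up; its front faces its own -x. On the lid, 28 mm from the centre towards the front, a 52 mm wide steel collar 14 mm high carries the black push cap of its lock; a wire handle lies flat on the rear of the lid, under 8 mm high. Must end unlocked.
- box_a_cap_top (a point): Centre of the flat top of the black push cap of the first red box (box_a), 40 mm wide; free, it is 36 mm above the lid (111 mm above the desk). A weak spring (about 1 N) always lifts the cap to this height, locked or not, so its height tells nothing. All three locks are alike: below the cap hides the push-push lock plunger, felt only when the cap, pressed down, meets it (see the next two).
- box_b_cap_top (a point): Centre of the flat top of the black push cap of the second red box (box_b), 40 mm wide; free, it is 36 mm above the lid (111 mm above the desk). Pressed straight down, any of the caps meets its plunger after 5 mm of light travel if the lock is UNLOCKED (then 5 N starts it, 8 N near the bottom), and only after 12 to 13 mm if it is LOCKED (then 6 to 7 N at once). Springy stop at about 18 mm, in both states.
- box_c_cap_top (a point): Centre of the flat top of the black push cap of the green box (box_c), 40 mm wide; free, it is 36 mm above the lid (111 mm above the desk). Each slow press (15 mm/s or so) of any cap right down to its stop (15 N or so), then letting it rise, swaps locked and unlocked; pressed fast, the ratchet already resists that much 2 mm short of it. Less than 14 mm changes nothing. More than 40 N breaks a cap.
- stamp_mid (a point): Middle of a wooden hand stamp standing between two boxes, 38 mm wide, 70 mm high. Leave alone.
- coin_tube_mid (a point): Middle of a clear tube of coins with a blue lid standing between two boxes, 28 mm wide, 77 mm high. Leave alone.
- notes_green_mid (a point): Middle of a banded bundle of greenish notes, 145 x 68 x 40 mm, between robot and boxes. Leave alone.
- mug: White mug, 80 mm wide, 90 mm high, origin at the centre of its foot. Leave alone.
Mind the look-alikes: they are no part of the job. Leave any purple look-alike of the box_b alone. There is more than one size of the box_c; the one meant has the size given above.

How it is judged:
At the end, for the whole second after the job is handed in: Both red boxes' hidden plungers are latched down (locked) and the green box's plunger is up (unlocked): a locked plunger rests over 6 mm below its raised place (7.5 mm when latched), an unlocked one within 2 mm of it (z of box_a_bolt in the frame of box_a below 0.06 m and z of box_b_bolt in the frame of box_b below 0.06 m and z of box_c_bolt in the frame of box_c above 0.064 m); the robot touches nothing.
It fails at once if a cap is pressed with more than 40 N (contact force between any of the arm, the fingers and box_a above 40 N or contact force between any of the arm, the fingers and box_b above 40 N or contact force between any of the arm, the fingers and box_c above 40 N).
It fails at once if the stamp, the coin tube, the green notes or the mug is pushed out of place (more than 25 mm) (distance of any of stamp_mid, coin_tube_mid, notes_green_mid, mug from where it was at the start of the episode above 0.025 m).
It also fails if it takes over 54 s, if anything falls off the work surface, if the arm or the gripper's body presses on something with over 40 N, if the wrist force passes 120 N, or if a joint passes its speed limit or range.

## Working session

There is one attempt and no reset: what is moved stays moved. The work goes in short steps, Python scripts to look and compute and a tool call to move; the robot and the scene stay as the last step left them, time stands still between calls to the robot, and variables do not carry over. Pictures are saved under pics/ and viewed, at most 10 in all, crops included, and the job is handed in when it is done.

Besides the shell and the picture viewer there is one more tool, called after "Call:" by a JSON object that holds its "api" and its "payload". move_arm: Moves the arm, as the interface text tells. Its arguments: {"type":"object","properties":{"series":{"type":"array"},"grip_force":{"type":"number"}},"required":["series"]}

```bash
mkdir -p pics; python3 - <<'E'
from rig import state, vision
import cv2
for n in("top","scene"):
    cv2.imwrite(f"pics/{n}0.png",vision.grab_frame(n)[:,:,::-1]); m=vision.camera_model(n); print(n,m)
s=state();print(s)
E
```

```text
top {'fx': 504.469701879538, 'fy': 504.469701879538, 'cx': 281.7798368911353, 'cy': 204.85270303276477, 'R': array([[-0.02271447, -0.99961407, -0.01599233],
       [-0.99198082,  0.02452461, -0.12398624],
       [ 0.1243306 ,  0.0130478 , -0.99215506]]), 't': array([0.04661195, 0.50568976, 1.4293806 ])}
scene {'fx': 414.72234379740513, 'fy': 414.72234379740513, 'cx': 285.3535912958332, 'cy': 211.8843956407389, 'R': array([[-0.03654896,  0.99912933, -0.02011862],
       [ 0.61562726,  0.00665267, -0.7880094 ],
       [-0.78718946, -0.04118649, -0.6153344 ]]), 't': array([-0.00859015, -0.2241452 ,  1.46026032])}
{'time_s': 0.1, 'joint_positions': array([-1.26619101,  0.53707205, -0.00445728,  1.53880376,  0.00259762,
        1.06727168, -0.07119793]), 'qd': array([ 0.00055657, -0.00395295, -0.00116469, -0.00157158, -0.00122223,
       -0.00116013,  0.00018252]), 'joint_torque': array([ 1.88072794e-03, -5.84568250e+01,  1.05144929e+00, -2.59779918e+01,
        1.26520070e-02,  4.53303190e-03, -5.77019478e-05]), 'position': array([0.2353354 , 0.6052981 , 0.23850091]), 'tool_rot': array([-9.17830051e-05,  1.84298643e-01,  9.82869986e-01, -7.69067877e-04]), 'wrist_force': array([ 0.40453804, -0.26187833, -0.72210023]), 'ft_torque': array([-0.00623219,  0.0396452 , -0.01862247]), 'gripper_force': 0.0, 'grip_width': 0.9992037326299136}
```

View pics/top0.png

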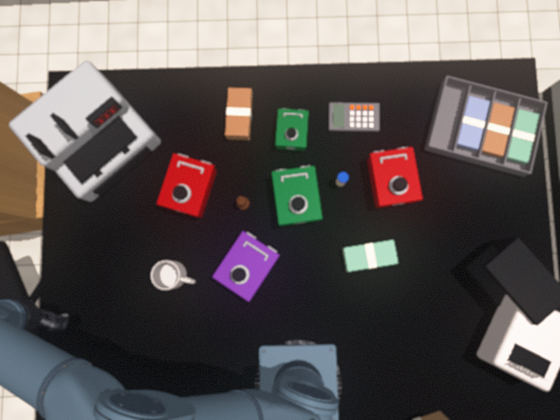

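View pics/scene0.png

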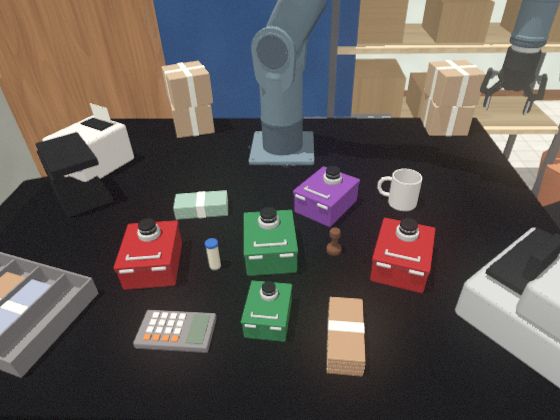

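Top view: red boxes with caps near (181,193) and (400,185), the large green box's cap near (298,204), stamp (242,202), coin tube (342,179), notes (370,256), mug (170,275). The small green box and the purple one are look-alikes. Scene view shows the same caps at (407,229), (148,228), (268,217).

```bash
cat > h.py <<'E'
import numpy as np
def cast(m,u,v,z):
    R,t=m["R"],m["t"]; C=-R.T@t
    d=R.T@np.array([(u-m["cx"])/m["fx"],(v-m["cy"])/m["fy"],1]); return C+d*(z-C[2])/d[2]
E
python3 - <<'E'
from rig import vision
from h import *
import cv2
I={n:cv2.imread(f"pics/{n}0.png") for n in("top","scene")}
M={n:vision.camera_model(n) for n in I}
def boxes(n):
    hsv=cv2.cvtColor(I[n],cv2.COLOR_BGR2HSV);H,S,V=cv2.split(hsv);out=[]
    for col,mk in(("red",((H<8)|(H>172))&(S>170)&(V>90)),("green",(H>50)&(H<80)&(S>150)&(V>60))):
        c,_=cv2.findContours(mk.astype(np.uint8)*255,cv2.RETR_EXTERNAL,cv2.CHAIN_APPROX_SIMPLE)
        for k in c:
            if cv2.contourArea(k)>500: out.append((col,k))
    return out
for n in I:
    g=cv2.cvtColor(I[n],cv2.COLOR_BGR2GRAY)
    for col,k in boxes(n):
        r=cv2.minAreaRect(k); f=np.zeros_like(g); cv2.drawContours(f,[cv2.convexHull(k)],-1,255,-1)
        f=cv2.erode(f,np.ones((5,5))) if n=="top" else cv2.dilate(f,np.ones((25,1)))
        print(n,col,np.round(r[0]),np.round(r[1]),round(r[2]), "ctr@.075",cast(M[n],*r[0],.075).round(3) if n=="top" else "")
        if n=="top":
            d=((g<45)&(f>0)).astype(np.uint8)
            N,L,s,c=cv2.connectedComponentsWithStats(d)
            for i in range(1,N):
                if s[i,4]>60: print("   cap px",c[i].round(1),s[i,2:],"world@.111",cast(M[n],*c[i],.111).round(4))
for p in((407,225),(148,224),(268,213)): print("scene cap",cast(M["scene"],*p,.111).round(4))
for q,p,z in(("stamp",(242,202),.06),("tube",(342,176),.075),("mug",(168,273),.09),("notes",(370,256),.04)): print(q,cast(M["top"],*p,z).round(3))
v=[np.hstack([cv2.resize(I["top"][y-25:y+25,x-25:x+25],(260,260),interpolation=2) for x,y in((181,193),(298,204),(400,185))]),
 np.hstack([cv2.resize(I["scene"][y-25:y+25,x-25:x+25],(260,260),interpolation=2) for x,y in((407,229),(268,217),(148,228))])]
cv2.imwrite("pics/crops.png",np.vstack(v))
E
```

```text
top red [186. 185.] [48. 56.] 17 ctr@.075 [0.565 0.303 0.075]
   cap px [179.5 192.2] [12 11 63] world@.111 [0.5388 0.3145 0.111 ]
top red [395. 177.] [56. 47.] 80 ctr@.075 [ 0.574 -0.287  0.075]
top green [296. 195.] [55. 45.] 82 ctr@.075 [ 0.527 -0.008  0.075]
top green [292. 129.] [31. 39.] 5 ctr@.075 [0.72  0.001 0.075]
scene red [147. 278.] [17. 57.] 84 ctr@.075 
scene red [398. 278.] [56. 17.] 13 ctr@.075 
scene red [146. 245.] [47. 68.] 87 ctr@.075 
scene red [405. 245.] [59. 46.] 12 ctr@.075 
scene cap [0.5514 0.3085 0.111 ]
scene cap [ 0.5552 -0.2894  0.111 ]
scene cap [ 0.5106 -0.012   0.111 ]
stamp [0.514 0.147 0.06 ]
tube [ 0.579 -0.138  0.075]
mug [0.319 0.35  0.09 ]
notes [ 0.353 -0.212  0.04 ]
```

View pics/crops.png

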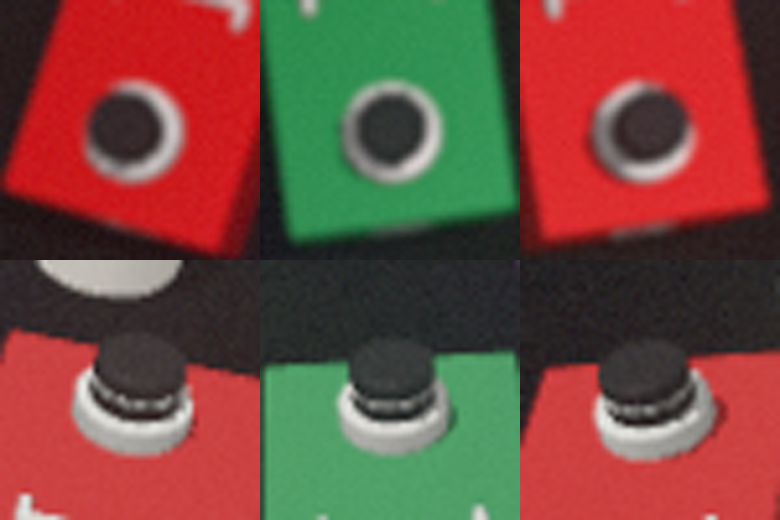

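The crops show all three black cap tops clearly. In the top view their disc centres are at about (180.0,192.6), (298.0,203.4) and (400.0,183.7); in the scene view they are at (409.3,222.3), (268.2,211.2) and (147.0,222.6).

```bash
python3 - <<'E'
from rig import vision,state
from h import *
M={n:vision.camera_model(n) for n in("top","scene")}
for a,b in(((180,192.6),(409.3,222.3)),((298,203.4),(268.2,211.2)),((400,183.7),(147,222.6))):
    A=[];B=[]
    for n,(u,v) in(("top",a),("scene",b)):
        m=M[n];P=np.array([[m["fx"],0,m["cx"]],[0,m["fy"],m["cy"]],[0,0,1]])@np.c_[m["R"],m["t"]]
        for k,w in((0,u),(1,v)): A.append(w*P[2,:3]-P[k,:3]);B.append(P[k,3]-w*P[2,3])
    X=np.linalg.lstsq(np.array(A),np.array(B),rcond=None)[0]
    print(cast(M["top"],*a,.111).round(4),cast(M["scene"],*b,.111).round(4),"tri",X.round(4), "r",np.hypot(*X[:2]).round(3))
E
```

```text
[0.5377 0.3132 0.111 ] [0.5416 0.3156 0.111 ] tri [0.5383 0.315  0.1081] r 0.624
[ 0.4996 -0.0109  0.111 ] [ 0.5036 -0.012   0.111 ] tri [ 0.5    -0.0115  0.1082] r 0.5
[ 0.5472 -0.2919  0.111 ] [ 0.5501 -0.2933  0.111 ] tri [ 0.5477 -0.2932  0.109 ] r 0.621
```

Call:
{"api": "move_arm", "payload": {"series": [[[0, 0, 0], [30, -30, 0], 1], [[0, 0, 0], [68, -65, 0], 1], [[0, 0, 0], [106, -102, 0], 1], [[0, 0, 0], [144, -138, 0], 1], [[0, 0, 0], [182, -174, 0], 1], [[0, 0, 0], [220, -210, -10], 1], [[0, 0, 0], [258, -247, -20], 1], [[0, 0, 0], [290, -278, -40], 1], [[0, 0, 0], [303, -292, -70], 1], [[0, 0, 0], [303, -292, -94], 1], [[0, 0, 0], [303, -292, -94], 1], [[0, 0, 0], [303, -292, -94], 1]], "grip_force": 40}}

```text
time_s: 1.6
position: [0.5387, 0.3145, 0.1461]
tool_rot: [0.0, 0.184, 0.983, 0.0]
wrist_force: [0.6, 0.7, 0.7]
grip_width: 0.004
gripper_force: 0.0
```

Call:
{"api": "move_arm", "payload": {"series": [[[0, 0, 0], [0, 0, -12], 1], [[0, 0, 0], [0, 0, -24], 1], [[0, 0, 0], [0, 0, -27], 1], [[0, 0, 0], [0, 0, -29], 1], [[0, 0, 0], [0, 0, -31], 1], [[0, 0, 0], [0, 0, -33], 1], [[0, 0, 0], [0, 0, -35], 1], [[0, 0, 0], [0, 0, -36], 1], [[0, 0, 0], [0, 0, -36], 1], [[0, 0, 0], [0, 0, -36], 1]]}}

```text
time_s: 2.85
position: [0.5386, 0.3139, 0.1094]
tool_rot: [0.0, 0.184, 0.983, 0.0]
wrist_force: [-0.1, -0.6, 0.8]
grip_width: -0.001
gripper_force: 0.6
```

Call:
{"api": "move_arm", "payload": {"series": [[[0, 0, 0], [0, 0, -1.5], 1], [[0, 0, 0], [0, 0, -2], 1], [[0, 0, 0], [0, 0, -2], 1]]}}

```text
time_s: 3.22
position: [0.5386, 0.3139, 0.1073]
tool_rot: [0.0, 0.184, 0.983, 0.0]
wrist_force: [0.2, 0.3, 2.0]
grip_width: 0.001
gripper_force: 0.6
```

Call:
{"api": "move_arm", "payload": {"series": [[[0, 0, 0], [0, 0, -1], 1], [[0, 0, 0], [0, 0, -1.5], 1], [[0, 0, 0], [0, 0, -1.5], 1]]}}

```text
time_s: 3.6
position: [0.5387, 0.3139, 0.1061]
tool_rot: [0.0, 0.184, 0.983, 0.0]
wrist_force: [-1.1, -1.0, 4.7]
grip_width: -0.001
gripper_force: 2.3
```

Call:
{"api": "move_arm", "payload": {"series": [[[0, 0, 0], [0, 0, 4], 1], [[0, 0, 0], [0, 0, 7], 1], [[0, 0, 0], [0, 0, 7], 1]]}}

```text
time_s: 3.98
position: [0.5386, 0.3138, 0.113]
tool_rot: [0.0, 0.184, 0.983, 0.0]
wrist_force: [0.5, 0.2, 1.0]
grip_width: 0.001
gripper_force: 0.5
```

Call:
{"api": "move_arm", "payload": {"series": [[[0, 0, 0], [0, 0, 25], 1], [[0, 0, 0], [-4, -35, 40], 1], [[0, 0, 0], [-8, -80, 40], 1], [[0, 0, 0], [-13, -125, 40], 1], [[0, 0, 0], [-18, -170, 40], 1], [[0, 0, 0], [-24, -215, 40], 1], [[0, 0, 0], [-29, -260, 40], 1], [[0, 0, 0], [-34, -300, 40], 1], [[0, 0, 0], [-38, -325, 30], 1], [[0, 0, 0], [-38, -325, 12], 1], [[0, 0, 0], [-38, -325, 7], 1], [[0, 0, 0], [-38, -325, 7], 1]]}}

```text
time_s: 5.48
position: [0.5004, -0.0109, 0.1197]
tool_rot: [-0.0, 0.184, 0.983, -0.0]
wrist_force: [0.0, 0.1, 0.2]
grip_width: -0.001
gripper_force: 0.0
```

Call:
{"api": "move_arm", "payload": {"series": [[[0, 0, 0], [0, 0, -1.5], 1], [[0, 0, 0], [0, 0, -3], 1], [[0, 0, 0], [0, 0, -3], 1]]}}

```text
time_s: 5.85
position: [0.5009, -0.0109, 0.117]
tool_rot: [0.0, 0.184, 0.983, 0.0]
wrist_force: [0.6, 0.3, 1.5]
grip_width: 0.002
gripper_force: 0.4
```

Call:
{"api": "move_arm", "payload": {"series": [[[0, 0, 0], [0, 0, -1.5], 1], [[0, 0, 0], [0, 0, -3], 1], [[0, 0, 0], [0, 0, -3], 1]]}}

```text
time_s: 6.22
position: [0.5008, -0.0111, 0.1139]
tool_rot: [0.0, 0.184, 0.983, 0.0]
wrist_force: [-0.1, 2.0, 2.2]
grip_width: -0.0
gripper_force: 1.1
```

Call:
{"api": "move_arm", "payload": {"series": [[[0, 0, 0], [0, 0, -1.5], 1], [[0, 0, 0], [0, 0, -3], 1], [[0, 0, 0], [0, 0, -3], 1]]}}

```text
time_s: 6.6
position: [0.5008, -0.0111, 0.111]
tool_rot: [0.0, 0.184, 0.983, 0.0]
wrist_force: [-0.0, 0.9, 4.3]
grip_width: 0.001
gripper_force: 2.6
```

Call:
{"api": "move_arm", "payload": {"series": [[[0, 0, 0], [0, 0, 20], 1], [[0, 0, 0], [4, -25, 45], 1], [[0, 0, 0], [12, -70, 45], 1], [[0, 0, 0], [20, -115, 45], 1], [[0, 0, 0], [28, -160, 45], 1], [[0, 0, 0], [36, -205, 45], 1], [[0, 0, 0], [43, -250, 45], 1], [[0, 0, 0], [48, -282, 35], 1], [[0, 0, 0], [48, -282, 18], 1], [[0, 0, 0], [48, -282, 9], 1], [[0, 0, 0], [48, -282, 6], 1], [[0, 0, 0], [48, -282, 6], 1]]}}

```text
time_s: 8.1
position: [0.5486, -0.292, 0.1168]
tool_rot: [-0.0, 0.184, 0.983, 0.0]
wrist_force: [-0.3, 1.2, 0.6]
grip_width: 0.0
gripper_force: 0.4
```

Call:
{"api": "move_arm", "payload": {"series": [[[0, 0, 0], [0, 0, -1.5], 1], [[0, 0, 0], [0, 0, -3], 1], [[0, 0, 0], [0, 0, -3], 1]]}}

```text
time_s: 8.48
position: [0.5491, -0.293, 0.1141]
tool_rot: [0.001, 0.184, 0.983, 0.0]
wrist_force: [0.8, 1.5, 2.3]
grip_width: 0.001
gripper_force: 0.7
```

Call:
{"api": "move_arm", "payload": {"series": [[[0, 0, 0], [0, 0, -1.5], 1], [[0, 0, 0], [0, 0, -3], 1], [[0, 0, 0], [0, 0, -3], 1]]}}

```text
time_s: 8.85
position: [0.549, -0.293, 0.1112]
tool_rot: [0.0, 0.184, 0.983, 0.0]
wrist_force: [0.6, 2.4, 5.5]
grip_width: 0.0
gripper_force: 2.6
```

Right red is unlocked, so I'll click it, slowly.

Call:
{"api": "move_arm", "payload": {"series": [[[0, 0, 0], [0, 0, -1.5], 1], [[0, 0, 0], [0, 0, -3], 1], [[0, 0, 0], [0, 0, -4.5], 1], [[0, 0, 0], [0, 0, -6], 1], [[0, 0, 0], [0, 0, -7.5], 1], [[0, 0, 0], [0, 0, -9], 1], [[0, 0, 0], [0, 0, -10], 1], [[0, 0, 0], [0, 0, -10], 1]]}}

```text
time_s: 9.85
position: [0.549, -0.2931, 0.1014]
tool_rot: [0.0, 0.184, 0.983, 0.0]
wrist_force: [-0.1, 2.8, 7.6]
grip_width: 0.002
gripper_force: 3.7
```

Call:
{"api": "move_arm", "payload": {"series": [[[0, 0, 0], [0, 0, -0.7], 1], [[0, 0, 0], [0, 0, -1.2], 1], [[0, 0, 0], [0, 0, -1.2], 1]]}}

```text
time_s: 10.22
position: [0.5491, -0.2931, 0.1009]
tool_rot: [0.001, 0.184, 0.983, 0.0]
wrist_force: [-1.7, 4.6, 13.5]
grip_width: -0.002
gripper_force: 6.3
```

Call:
{"api": "move_arm", "payload": {"series": [[[0, 0, 0], [0, 0, -0.6], 1], [[0, 0, 0], [0, 0, -0.6], 1]]}}

```text
time_s: 10.48
position: [0.5492, -0.2931, 0.1008]
tool_rot: [0.001, 0.184, 0.983, 0.0]
wrist_force: [-3.7, 4.5, 17.0]
grip_width: -0.0
gripper_force: 8.1
```

Call:
{"api": "move_arm", "payload": {"series": [[[0, 0, 0], [0, 0, 2], 1], [[0, 0, 0], [0, 0, 4], 1], [[0, 0, 0], [0, 0, 8], 1], [[0, 0, 0], [0, 0, 14], 1], [[0, 0, 0], [0, 0, 22], 1], [[0, 0, 0], [0, 0, 22], 1]]}}

```text
time_s: 11.22
position: [0.5485, -0.2937, 0.1216]
tool_rot: [0.0, 0.184, 0.983, -0.0]
wrist_force: [-0.4, 0.7, 0.2]
grip_width: -0.002
gripper_force: 0.0
```

Call:
{"api": "move_arm", "payload": {"series": [[[0, 0, 0], [0, 0, -5], 1], [[0, 0, 0], [0, 0, -7], 1], [[0, 0, 0], [0, 0, -9], 1], [[0, 0, 0], [0, 0, -11], 1], [[0, 0, 0], [0, 0, -12], 1], [[0, 0, 0], [0, 0, -12], 1], [[0, 0, 0], [0, 0, -12], 1]]}}

```text
time_s: 12.1
position: [0.5484, -0.2932, 0.109]
tool_rot: [-0.0, 0.184, 0.983, 0.0]
wrist_force: [-1.4, 0.3, 1.0]
grip_width: -0.001
gripper_force: 0.6
```

The right box now reads locked: light travel at 10 mm, the same as the left box. Retracting.

Call:
{"api": "move_arm", "payload": {"series": [[[0, 0, 0], [0, 0, 10], 1], [[0, 0, 0], [0, 0, 40], 1], [[0, 0, 0], [0, 0, 80], 1], [[0, 0, 0], [0, 0, 80], 1], [[0, 0, 0], [0, 0, 80], 1]]}}

```text
time_s: 12.72
position: [0.5484, -0.2928, 0.189]
tool_rot: [-0.0, 0.184, 0.983, 0.0]
wrist_force: [-0.3, -0.5, -0.4]
grip_width: 0.002
gripper_force: 0.0
```

```bash
python3 -c "
from rig import state,finish_job
s=state();print(s['position'],s['wrist_force'],s['gripper_force']);print(finish_job())"
```

```text
[ 0.54840256 -0.29279869  0.1889664 ] [-0.29737136 -0.48616505 -0.40176985] 0.0
the job is handed in; nothing more can be done
None
```

I've handed the job in; no verdict came back, but by feel both red boxes are locked (the left already was, the right I clicked and felt again) and the green box was already unlocked.

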